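Swing the bench magnifier over the casting

TASK

The bench magnifier is turned away with its lens tipped up. Swing its stiff arm until the lens stands over the grey eight-sided casting, with the whole casting under the glass, and tip the lens level. Let go, leaving the casting and the black ring lying where they are.

Things in the scene. Friction and masses are not known exactly. Their poses are not given: they have to be found in the camera images.
- magnifier: base of the bench magnifier: a heavy grey disc, 110 mm across, that does not move, with a steel post on it. Origin: centre of the base's underside, on the bench; z is the post's axis.
- pivot (a point): point on the post's axis, at the height of the arm (190 mm above the bench), about which the arm swings level. The arm is a white horizontal bar, 14 mm thick, that runs 155 mm from here to the tilt hinge of the lens head; a small black knob on the post's axis rises 26 mm above this point.
- swing_arm (a joint): swing of the arm about the vertical post, rad, grows counter-clockwise seen from above, range -1.1 to 1.1. Stiff: it stays where it is left; about 0.6 N m turns it (2 to 3 N pushed sideways on the lens frame, more nearer the post).
- head (a joint): tilt of the lens head about the horizontal hinge at the arm's end, rad: 0 = lens level, positive = far end tipped up, range -0.4 to 1.15, no stop at level. Stiff: it stays where it is left; about 3 N pressed down on the tab moves it. The hinge axis lies 155 mm from the pivot, at the pivot's height, square to the arm.
- lens_center (a point): centre of the magnifying glass, halfway through its thickness, 80 mm out from the tilt hinge, in the hinge's plane (235 mm from the post's axis when level, then 190 mm above the bench). The glass is 116 mm across in a round white frame, 136 mm across outside and 14 mm thick (7 mm above and below this point).
- tab (a point): middle of the upper face of the black finger tab, 24 mm wide, 9 mm thick, that sticks out 24 mm beyond the frame at the far end of the head; 159 mm out from the tilt hinge, 4.5 mm above the head's middle plane.
- casting: grey machined eight-sided casting, 36 x 55 mm, 14 mm high, lying loose on the bench 215 to 255 mm from the post's axis, to one or the other side of the arm. Origin: centre of its underside; y along its length.
- black_ring: black turned ring with a thin steel pin on its side, 52 mm across, 64 mm with the pin, 20 mm high, lying loose on the bench on the other side of the arm; not the part to inspect. Origin: near the centre of its underside.
Mind the look-alikes: they are no part of the job. Leave any blue or red look-alike of the casting alone.

How it is judged:
By the outcome, as a careful person would: the job done as asked, in the order asked, and still so for the second after the job is handed in, with the robot touching nothing.
It also fails if it takes over 45 s, if anything falls off the work surface, if the arm or the gripper's body presses on something with over 40 N, if the wrist force passes 120 N, or if a joint passes its speed limit or range.

ROBOT

A 7-joint arm with a two-finger parallel gripper is mounted at the origin on a cart in front of the work surface, level with it; the furniture and walls round the work are solid. World frame = base frame: x ahead of the robot, y to its left, z up, the work surface at z = 0. Lengths are in m, angles in rad, forces in N, time in s.
With the tool pointing down it reaches from about 0.4 to 0.875 m from the base axis. Payload 6.5 kg.
Tool frame: the origin (TCP) lies at the very end of the fingers, on their centre line; the grasp point (between the pads) lies 19 mm behind it; z points along the fingers, y is the line along which they close (so a half turn about z gives the same grasp; the last joint's range is limited). The gripper opens to 88 mm and grips with 3 to 60 N. Pads are 18 mm wide; open, the fingers measure 123 mm over their backs; the gripper's body (75 mm by 187 mm) begins 45 mm behind the grasp point.
Start: joints at [-1.395, 0.536, -0.004, 1.538, 0.003, 1.067, -0.071], TCP at [0.156, 0.631, 0.239] pointing down, gripper open.
Joint ranges: [-2.7, 2.7], [-0.37, 2.16], [-1.27, 1.26], [0.24, 2.4], [-1.31, 4.45], [0.19, 1.91], [-2.76, 2.76]. Speed limits (rad/s): [2.39, 2.39, 3.14, 3.14, 3.14, 3.14, 3.14].

INTERFACE

Orientations are given as a unit quaternion [x, y, z, w].
In Python, from workcell import env gives the robot as it stands.
- The arm moves only by the shell command python3 -m pendant 'ROWS' [OPENING] [FORCE]. ROWS is JSON, one flat list of numbers, 6 for each row, row after row: the shift along the world's x, y, z in cm, then the turn, a rotation vector about the world's x, y, z in degrees. In form: [x, y, z, wx, wy, wz, x, y, z, wx, wy, wz, ...]. A call has 1 to 5 rows; each row shifts and turns the commanded pose from where the row before left it; what a row does not reach is not made up. A row lasts 1/12 s, in which the tool goes at most 41.7 mm and 7.16 degrees, less where a joint would pass 70% of its speed; a pose out of reach is approached as far as the arm can. A call with a gripper value outside its range is refused whole. OPENING is the opening in per cent of the stroke, from 0 (shut) to 100 (fully open), set as the call begins (- or left out, the last holds). The fingers move at their own pace and stop on an object; FORCE is the grip in N (left out, the last holds). Time passes only in rows, so rows that do not move let the fingers close. It gives the time, the measured TCP pose, the force, the opening and the grip force at its end, in the units of the state.
- env.observe(): the state, without advancing time (a new reading comes with each control period).
- env.snapshot(name): name is "scene" or "top" or "wrist"; returns a dict with "img" (480x640x3 uint8, blue, green, red), "range_z" (480x640 float32, m along the optical axis (not along the pixel's ray), 0 where there is no reading), "fx", "fy", "cx", "cy" (pixels), "xyz" and "attitude" of the camera in the world; the wrist camera has in their place "T_tool_cam" (4x4, takes a point from camera to tool coordinates, whose origin is the TCP and whose axes are the flange's). Camera axes: x right, y up, looking along -z (the intrinsics and any distortion apply to the point x, -y, -z); pixel columns grow to the right and rows downward; lengths in m; the calibration is good to about 2 mm. A picture is of the moment at which its call begins: read the wrist's pose just before it.
- env.hand_in(): hands the job in; it is judged then, once.
The state is a dict: "time_s": time; "joint_positions": joint angles; "qvel": joint speeds; "joint_torque": joint torques, N m; "position": TCP position; "eef_rot": TCP orientation; "force": force on the tool from outside, world axes, zero at the start; "ft_torque": the same for the moment, N m; "gripper_width": finger opening in m; "gripper_force": force on a finger pad.
Only numpy, scipy, OpenCV 4.12 (cv2) and the standard library are available. Lean on these libraries where they do the work, as an engineer would, in place of code of your own. Each camera call takes 0.05 s, during which the arm holds its last target. There are 200 camera calls.

## Working session

There is one attempt and no reset: what is moved stays moved. The work goes in short steps, Python scripts to look and compute and a shell command to move; the robot and the scene stay as the last step left them, time stands still between calls to the robot, and variables do not carry over. Pictures are saved under pics/ and viewed, at most 10 in all, crops included, and the job is handed in when it is done.

```bash
ls; mkdir -p pics; cat > h.py <<'E'
import numpy as np,cv2
from scipy.spatial.transform import Rotation as R
from workcell import env
def cloud(s):
    z=s["range_z"]; v,u=np.mgrid[:480,:640]
    p=np.stack([(u-s["cx"])/s["fx"]*z,-(v-s["cy"])/s["fy"]*z,-z],-1)
    a=np.array(s["attitude"]); M=R.from_quat(a).as_matrix() if a.size==4 else a.reshape(3,3)
    return p@M.T+np.array(s["xyz"]), z>0
E
python3 - <<'E'
from h import *
o=env.observe();print({k:np.round(v,3) for k,v in o.items()})
for n in("top","scene"):
    s=env.snapshot(n);cv2.imwrite(f"pics/{n}1.png",s["img"]);np.savez(f"{n}1.npz",**{k:v for k,v in s.items()})
    print(n,{k:np.round(v,3) for k,v in s.items() if k not in("img","range_z")})
E
```

```text
pics
{'time_s': np.float64(0.0), 'joint_positions': array([-1.395,  0.537, -0.004,  1.539,  0.003,  1.067, -0.071]), 'qvel': array([-0.002,  0.001, -0.001, -0.001,  0.   , -0.001, -0.   ]), 'joint_torque': array([ 0.0000e+00, -5.7099e+01,  9.9100e-01, -2.5161e+01, -5.6000e-02,
        1.8000e-02,  0.0000e+00]), 'position': array([0.156, 0.63 , 0.238]), 'eef_rot': array([ 0.121,  0.993, -0.001, -0.   ]), 'force': array([-0.522, -0.721,  0.028]), 'ft_torque': array([-0.02 ,  0.005,  0.059]), 'gripper_force': np.float64(0.0), 'gripper_width': np.float64(0.088)}
top {'fx': np.float64(584.859), 'fy': np.float64(584.859), 'cx': np.float64(326.631), 'cy': np.float64(235.294), 'xyz': array([0.392, 0.205, 1.199]), 'attitude': array([ 0.049, -0.058, -0.699,  0.711])}
scene {'fx': np.float64(501.579), 'fy': np.float64(501.579), 'cx': np.float64(314.692), 'cy': np.float64(236.367), 'xyz': array([ 0.17 , -0.373,  0.822]), 'attitude': array([ 0.361, -0.118, -0.287,  0.88 ])}
```

View pics/top1.png

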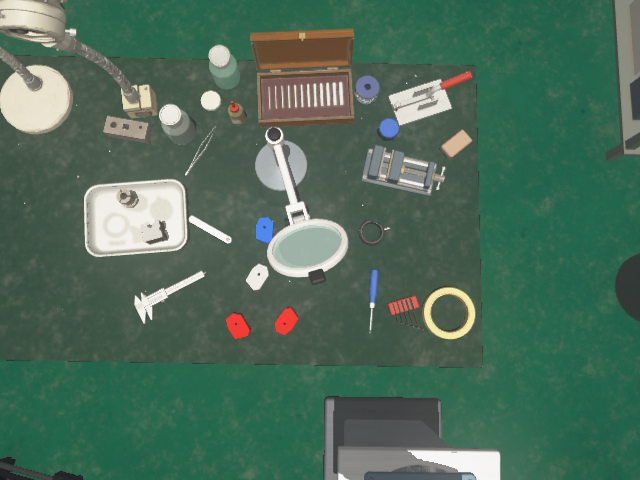

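View pics/scene1.png

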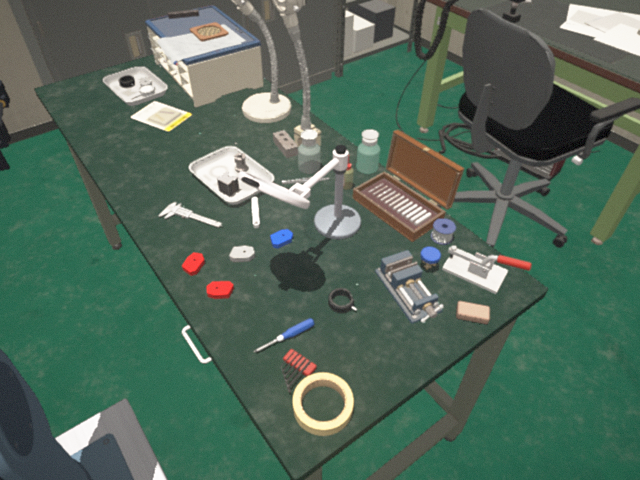

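The top picture shows four eight-sided parts: light grey at (258,277), blue at (265,230), and red at (238,326) and (287,321). The black ring is at (372,232). The grey one at (258,277) is the casting. The knob is at (275,135), the lens at (308,248) and the tab at (317,277).

```bash
python3 - <<'E'
from h import *
s=dict(np.load("top1.npz"));P,ok=cloud(s);im=s["img"]
def at(u,v,r=1): return np.round(np.median(P[v-r:v+r+1,u-r:u+r+1].reshape(-1,3),0),3)
for n,u,v in[("casting",258,277),("blue",265,230),("knob",275,135),("ringL",363,224),("tab",317,277),("disc",298,165),("bench",220,270),("hinge",298,213),("arm",287,180)]:print(n,at(u,v))
# casting mask
hsv=cv2.cvtColor(im,cv2.COLOR_BGR2HSV)
m=((hsv[...,2]>130)&(hsv[...,1]<60)).astype(np.uint8); n,l,st,c=cv2.connectedComponentsWithStats(m)
k=l[277,252] or l[282,258];q=P[l==k];print("cast",st[k],q.mean(0),q[:,2].min(),q[:,2].max(), cv2.minAreaRect(q[:,:2].astype(np.float32)*1000))
# base disc via heights
d=np.abs(P[...,2]-np.median(P[300:330,180:220,2]))
reg=np.zeros_like(m);reg[135:195,245:315]=1
b=(reg>0)&(hsv[...,2]>90)&(P[...,2]<0.05)&(P[...,2]>0.004)&(hsv[...,1]<60)
pts=np.argwhere(b);(cx,r)=cv2.minEnclosingCircle(P[b][:,:2].astype(np.float32));print("base",cx,r,b.sum(),np.median(P[b][:,2]))
kb=np.zeros_like(m);kb[120:150,255:295]=1
kk=(kb>0)&(P[...,2]>0.205);print("knob",P[kk].mean(0),kk.sum(),P[kk][:,2].max())
# head: high white pts
w=np.zeros_like(m);w[195:300,255:360]=1;w=(w>0)&(P[...,2]>.12);q=P[w];c=q.mean(0);U,S,V=np.linalg.svd(q-c,full_matrices=False);print("head",c,V[2],len(q),q[:,2].min(),q[:,2].max())
cr=im[200:300,220:390];cv2.imwrite("pics/crop.png",cv2.resize(cr,None,fx=4,fy=4,interpolation=cv2.INTER_CUBIC))
E
```

```text
casting [0.485 0.328 0.012]
blue [0.581 0.316 0.015]
knob [0.717 0.286 0.216]
ringL [0.597 0.116 0.02 ]
tab [0.463 0.207 0.309]
disc [0.719 0.252 0.018]
bench [0.499 0.407 0.001]
hinge [0.621 0.25  0.   ]
arm [0.642 0.264 0.198]
cast [246 263  23  28 402] [0.48597649 0.32846508 0.01942327] -0.0033292823200719024 1.1992691843357879 ((439.2673645019531, 283.35302734375), (175.65325927734375, 50.664466857910156), 42.72734832763672)
base (0.7256059646606445, 0.2908957600593567) 0.0904010683298111 1737 0.016848500882386208
knob [0.71172398 0.28691982 0.23280046] 201 1.1992691843357879
head [0.52004388 0.22603168 0.25975212] [-0.96173702 -0.14090168 -0.23496517] 4285 0.18294229327708256 1.1992691843357879
```

View pics/crop.png

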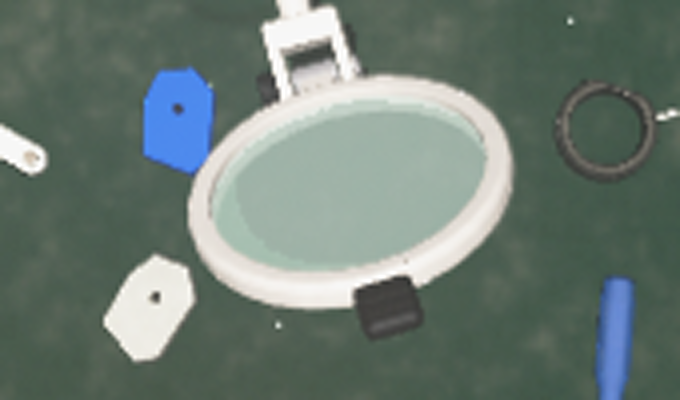

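The crop shows the grey casting at about (258,277) in the top view, and no other grey look-alike. It lies 0.235 m from the pivot, which fits the description. The arm now points at about 197° and needs about 170°, a clockwise swing of about 27°. The tilt is about 45°. I'll push the frame from its -y side with closed fingers.

```bash
python3 -m pendant '[1.5,-2,3,0,0,-3.5,2,-3,3,0,0,-3.5,2.4,-3.1,2.5,0,0,-3.5,2.4,-3.1,2.5,0,0,-3.5,2.4,-3.1,2.5,0,0,-3.5]' 0 20; python3 -m pendant '[2.4,-3.1,2,0,0,-3.5,2.4,-3.1,0,0,0,-3.5,2.4,-3.1,0,0,0,-3.5,2.4,-3.1,0,0,0,-3.5,2.4,-3.1,0,0,0,-3.5]'; python3 -m pendant '[2.4,-3.1,0,0,0,-3.5,2.4,-3.1,0,0,0,-3.5,2.4,-3.1,0,0,0,-3.5,2.4,-3.1,0,0,0,-3.5,2.4,-3.1,0,0,0,-3.5]'; python3 -c "
from h import *
o=env.observe();print(np.round(o['joint_positions'],2),R.from_quat(o['eef_rot']).as_matrix().round(2))"
```

```text
time_s: 0.52
position: [0.2536, 0.4994, 0.3633]
eef_rot: [0.272, 0.962, -0.0, -0.0]
force: [1.4, 0.1, 0.4]
gripper_width: 0.0568
gripper_force: 0.0
time_s: 0.93
position: [0.3723, 0.3459, 0.3815]
eef_rot: [0.415, 0.91, 0.0, -0.0]
force: [1.5, 0.2, -0.7]
gripper_width: 0.0236
gripper_force: 0.0
time_s: 1.35
position: [0.4923, 0.1909, 0.3814]
eef_rot: [0.548, 0.836, -0.0, -0.0]
force: [0.6, -0.3, 0.6]
gripper_width: 0.0003
gripper_force: 0.0
[-0.82  0.2   0.43  1.69 -0.09  1.26  0.04] [[-0.4   0.92 -0.  ]
 [ 0.92  0.4   0.  ]
 [ 0.   -0.   -1.  ]]
```

```bash
python3 -m pendant '[2.4,-3.1,0,0,0,-3.3,2.9,-3.3,-1,0,0,-3.3,0,0,-4,0,0,0,0,0,-4,0,0,0,0,0,-4,0,0,0]';  python3 -m pendant '[0,0,-1.8,0,0,0,0,0,0,0,0,0]'; python3 - <<'E'
from h import *
s=env.snapshot("scene");cv2.imwrite("pics/scene2.png",s["img"][100:340,180:420].repeat(2,0).repeat(2,1))
E
```

```text
time_s: 1.77
position: [0.5428, 0.1303, 0.2509]
eef_rot: [0.595, 0.804, 0.0, 0.0]
force: [0.1, 0.6, -0.7]
gripper_width: 0.0005
gripper_force: 0.0
time_s: 1.93
position: [0.5391, 0.1305, 0.2296]
eef_rot: [0.594, 0.804, -0.004, -0.002]
force: [-0.4, 0.3, -0.1]
gripper_width: 0.0004
gripper_force: 0.0
```

View pics/scene2.png

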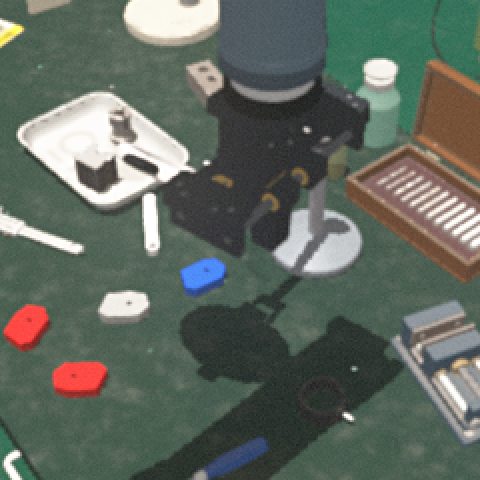

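The scene view shows the closed fingers on the ring side of the lens, about 20 mm from the frame. Nothing has moved. I'll now push along the arc.

```bash
python3 -m pendant '[0,1,0,0,0,0,-0.1,1,0,0,0,0,-0.8,1.2,0,0,0,-3.6,-0.8,1.2,0,0,0,-3.7,-0.9,1.8,0,0,0,-5]'; python3 -m pendant '[-0.8,1.8,0,0,0,-5,-0.5,1.9,0,0,0,-5,0,0,0,0,0,0]';  python3 - <<'E'
from h import *
s=env.snapshot("top");P,ok=cloud(s);cv2.imwrite("pics/top2.png",s["img"][100:340,200:440].repeat(2,0).repeat(2,1));np.savez("top2.npz",**s)
E
```

```text
time_s: 2.4
position: [0.518, 0.1929, 0.2364]
eef_rot: [0.679, 0.734, 0.001, 0.002]
force: [2.6, -3.6, -0.7]
gripper_width: 0.0001
gripper_force: 1.8
time_s: 2.65
position: [0.5027, 0.2358, 0.2358]
eef_rot: [0.738, 0.675, 0.002, -0.001]
force: [-0.3, -0.1, 0.0]
gripper_width: 0.0004
gripper_force: 0.0
```

View pics/top2.png

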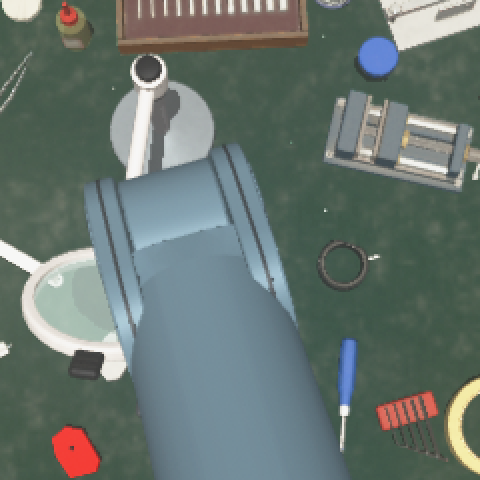

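The top view shows the lens swung over towards the casting, with the tab at about (243,281) and the arm bar visible near (268,175). I'll compute the swing angle from these.

```bash
python3 - <<'E'
from h import *
s=dict(np.load("top2.npz"));P,ok=cloud(s)
for n,u,v in[("tab",243,281),("arm",269,175),("arm2",272,160),("knob",274,134)]:
    p=np.median(P[v-1:v+2,u-1:u+2].reshape(-1,3),0);d=p[:2]-[.717,.287];print(n,p.round(3),np.degrees(np.arctan2(d[1],d[0]))%360,np.hypot(*d))
E
```

```text
tab [0.456 0.32  0.305] 172.81079873190473 0.26350313651523594
arm [0.651 0.295 0.198] 172.83426197394735 0.066773599751508
arm2 [0.678 0.291 0.197] 174.07844094730618 0.03944585991156198
knob [0.718 0.287 0.216] 13.93255510940695 0.001349865631509443
```

```bash
python3 -m pendant '[-0.1,0.6,0,0,0,-1.5,-0.1,0.6,0,0,0,-1.5,0,0,0,0,0,0,0,-2,0,0,0,0,0,-3,0,0,0,0]'; python3 -m pendant '[0,-2,0,0,0,0,0,-1,3,0,0,0,0,0,4,0,0,0,-2,0,4,0,0,0,-4,-1,0,0,0,0]';  python3 - <<'E'
from h import *
s=env.snapshot("top");P,ok=cloud(s);cv2.imwrite("pics/top3.png",s["img"][100:340,150:390].repeat(2,0).repeat(2,1));np.savez("top3.npz",**s)
E
```

```text
time_s: 3.12
position: [0.5019, 0.1944, 0.2348]
eef_rot: [0.754, 0.657, 0.001, -0.0]
force: [0.3, -0.2, -0.2]
gripper_width: 0.0004
gripper_force: 0.0
time_s: 3.53
position: [0.4492, 0.1534, 0.3486]
eef_rot: [0.756, 0.655, 0.007, 0.002]
force: [-0.2, 1.3, 1.1]
gripper_width: 0.0004
gripper_force: 0.0
```

View pics/top3.png

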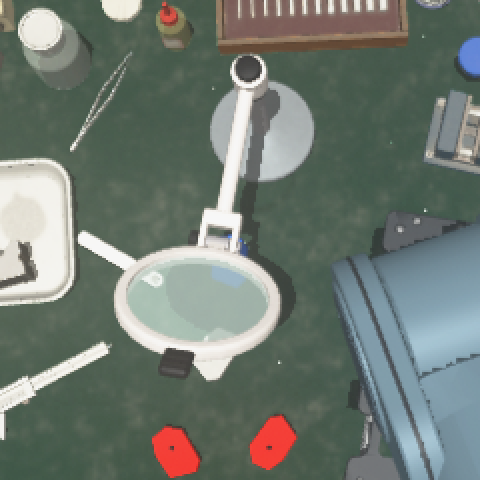

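```bash
python3 - <<'E'
from h import *
s=dict(np.load("top3.npz"));P,ok=cloud(s)
for n,u,v in[("tab",238,281),("arm",270,160),("arm2",266,180),("arm3",263,200),("casting",255,285)]:
    p=np.median(P[v-1:v+2,u-1:u+2].reshape(-1,3),0);d=p[:2]-[.717,.287];print(n,p.round(3),np.degrees(np.arctan2(d[1],d[0]))%360,np.hypot(*d))
print(env.observe()['position'])
E
```

```text
tab [0.455 0.327 0.306] 171.23473397920134 0.2647632523714892
arm [0.677 0.295 0.196] 169.338322957937 0.04078721510659191
arm2 [0.641 0.3   0.197] 170.10670898306378 0.07740688627882343
arm3 [0.605 0.304 0.197] 171.15547186833945 0.11329384625603368
casting [0.469 0.333 0.013] 169.49646040349555 0.25254320044535916
[0.43751967 0.14902708 0.34343496]
```

The arm is at about 171° against the 170° wanted, so the lens will sit about 4 mm from the casting's centre. Next I'll go above the tab.

```bash
python3 -m pendant '[0.2,3.6,0.5,0,0,0,0.2,3.6,0,0,0,0,0.2,3.6,0,0,0,0,0.2,3.6,0,0,0,0,0.4,3.6,0,0,0,0]'; python3 -m pendant '[0,0,0,0,0,0,0,0,0,0,0,0]'
```

```text
time_s: 4.0
position: [0.4551, 0.3335, 0.3472]
eef_rot: [0.755, 0.655, 0.001, -0.0]
force: [0.4, -1.3, 0.1]
gripper_width: 0.0007
gripper_force: 0.0
time_s: 4.17
position: [0.4548, 0.3336, 0.3463]
eef_rot: [0.754, 0.656, 0.0, 0.0]
force: [0.3, -1.5, 0.1]
gripper_width: 0.0003
gripper_force: 0.0
```

```bash
python3 -m pendant '[-0.2,-0.2,-1.6,0,0,0,-0.2,-0.2,-1.6,0,0,0,-1.35,0.2,-1.75,0,0,0,-1.35,0.2,-1.75,0,0,0]'; python3 -m pendant '[-0.9,0.15,-2,0,0,0,-0.9,0.15,-2,0,0,0,-0.6,0.1,-1.9,0,0,0,0,0,0,0,0,0]'; python3 - <<'E'
from h import *
s=env.snapshot("scene");P,ok=cloud(s);cv2.imwrite("pics/scene3.png",s["img"][60:300,180:420].repeat(2,0).repeat(2,1));np.savez("scene3.npz",**s)
E
```

```text
time_s: 4.5
position: [0.4252, 0.3301, 0.28]
eef_rot: [0.757, 0.654, 0.001, 0.0]
force: [0.8, 0.8, 2.0]
gripper_width: 0.0007
gripper_force: 0.8
time_s: 4.83
position: [0.3981, 0.3336, 0.2183]
eef_rot: [0.756, 0.655, -0.002, 0.0]
force: [-1.0, -0.4, -0.0]
gripper_width: 0.0007
gripper_force: 0.0
```

View pics/scene3.png

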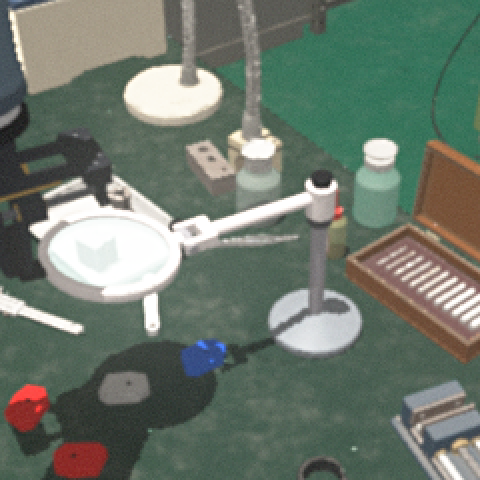

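The scene view shows the lens almost level over the casting's shadow side, with the fingers at the tab on the left at about (200,190). I'll fit a plane to the frame.

```bash
cat >> h.py <<'E'
def tilt(s):
    P,ok=cloud(s); e=np.array([-.9877,.1564]); d=P[...,:2]-[.717,.287]
    r=d@e; t=d@np.array([e[1],-e[0]])
    h=np.hypot(r-.235,t); hsv=cv2.cvtColor(s["img"],cv2.COLOR_BGR2HSV)
    m=ok&(h>.054)&(h<.072)&(P[...,2]>.17)&(P[...,2]<.24)&(hsv[...,2]>140)&(hsv[...,1]<50)
    for _ in range(4):
        A=np.c_[r[m]-.235,t[m],np.ones(m.sum())];c=np.linalg.lstsq(A,P[m][:,2],rcond=None)[0]
        res=np.abs(P[...,2]-((r-.235)*c[0]+t*c[1]+c[2])); m&=res<max(.004,1.5*res[m].std())
    print("n",m.sum(),"tilt deg",np.degrees(np.arctan(c[0])),"side deg",np.degrees(np.arctan(c[1])),"z",c[2],"centroid r,t",r[m].mean(),t[m].mean(),"extent",np.ptp(r[m]),np.ptp(t[m]))
E
python3 - <<'E'
from h import *
tilt(dict(np.load("scene3.npz")))
E
```

```text
n 850 tilt deg 7.862145701812463 side deg 0.37714740242061695 z 0.20621345009916073 centroid r,t 0.23119884227733223 -0.011550794266663129 extent 0.13535011800688573 0.13399461220502762
```

```bash
python3 -m pendant '[-0.1,0,-0.8,0,0,0,-0.1,0,-0.8,0,0,0,0,0,-0.7,0,0,0,0,0,0,0,0,0,0,0,0,0,0,0]'; python3 - <<'E'
from h import *
tilt(env.snapshot("scene"))
E
```

```text
time_s: 5.3
position: [0.3978, 0.3361, 0.1973]
eef_rot: [0.756, 0.654, -0.0, 0.0]
force: [-0.8, 0.4, 0.3]
gripper_width: 0.0004
gripper_force: 0.0
n 851 tilt deg 0.8475035564625387 side deg 0.4740305120498157 z 0.19593232512473707 centroid r,t 0.23243037531680866 -0.010779779319636324 extent 0.13625685206214272 0.1381122609052642
```

```bash
python3 -m pendant '[0,0,-0.25,0,0,0,0,0,0,0,0,0,0,0,1.5,0,0,0,0,0,4,0,0,0,-3,0,4,0,0,0]'; python3 -m pendant '[-4,0,3,0,0,0,-2,4,0,0,0,0,-1,4,0,0,0,0,0,4,0,0,0,0,0,4,0,0,0,0]'; python3 -m pendant '[0,4,0,0,0,0,0,4,0,0,0,0,0,0,0,0,0,0,0,0,0,0,0,0]'; python3 - <<'E'
from h import *
tilt(env.snapshot("scene"));s=env.snapshot("top");cv2.imwrite("pics/top4.png",s["img"][100:340,150:390].repeat(2,0).repeat(2,1))
tilt(s)
P,ok=cloud(s)
for n,u,v in[("arm",270,160),("arm2",266,180),("arm3",263,200)]:
    p=np.median(P[v-1:v+2,u-1:u+2].reshape(-1,3),0);d=p[:2]-[.717,.287];print(n,p.round(3),np.degrees(np.arctan2(d[1],d[0]))%360)
E
```

```text
time_s: 5.77
position: [0.3758, 0.3352, 0.2848]
eef_rot: [0.758, 0.653, 0.001, 0.001]
force: [0.8, 1.4, 1.7]
gripper_width: 0.0001
gripper_force: 0.0
time_s: 6.18
position: [0.3094, 0.4956, 0.309]
eef_rot: [0.756, 0.655, 0.0, -0.001]
force: [0.1, -0.2, 0.6]
gripper_width: 0.0005
gripper_force: 0.0
time_s: 6.52
position: [0.3096, 0.5752, 0.3069]
eef_rot: [0.755, 0.656, -0.001, 0.0]
force: [-0.1, -0.3, -0.3]
gripper_width: 0.0005
gripper_force: 0.0
n 906 tilt deg 0.28197180709940967 side deg 0.42376086424997444 z 0.1953267699164161 centroid r,t 0.2323170436609792 -0.010323208333287889 extent 0.1373292057160151 0.1356351631332234
n 1456 tilt deg 0.6342625699991802 side deg -0.14078094236327496 z 0.19613863625329536 centroid r,t 0.2285478063726302 0.0006023007715148765 extent 0.1352915858397011 0.13499101354492443
arm [0.677 0.295 0.197] 168.93150389829412
arm2 [0.641 0.3   0.198] 170.05058337817684
arm3 [0.605 0.305 0.197] 170.99945558806746
```

View pics/top4.png

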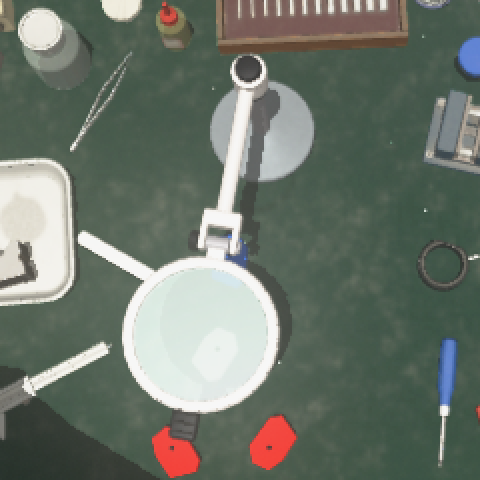

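The lens is level to under 1°. The casting sits at about (257,275) and the ring at (371,232), both unmoved, and the lens is over the casting with the camera's viewing angle allowed for. The robot is clear, so I'm handing in.

```bash
python3 -c "
from workcell import env
print(env.hand_in())"
```

```text
the job is handed in; nothing more can be done
None
```

The job is handed in at about 6.6 s on the robot's clock: the lens stands about 4 mm off the casting's centre (by measurement), so the whole casting is under the glass; it is level to within 1°, the casting and black ring did not move, and the robot is clear.

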